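# Assemble the toy boat and set out its paint

## Robot

A 6-joint arm with a two-finger parallel gripper is mounted at the origin on the work surface. World frame = base frame: x ahead of the robot, y to its left, z up, the work surface at z = 0. Lengths are in m, angles in degrees, forces in N, time in s.
With the tool pointing down it reaches from about 0.25 to 0.725 m from the base axis. Payload 9.7 kg.
Tool frame: the origin (TCP) lies between the finger pads; the fingertips stand bot.tcp_to_tips ahead of it and the grasp point (between the pads) lies 2 mm behind it (bot.tcp_to_tips is the distance from the TCP to the fingertips, in m); z points along the fingers, y is the line along which they close (so a half turn about z gives the same grasp; the last joint's range is limited). The gripper opens to 85 mm and grips with 20 to 120 N. Pads are 22 mm wide; open, the fingers measure 114 mm over their backs; the gripper's body (76 mm by 85 mm) begins 54 mm behind the grasp point. The pads swing forward as they close: fully open they stand 13 mm farther back than shut.
Start: joints at [74.083, 4.979, 10.078, 95.1, 0, 90], TCP at [0.151, 0.529, 0.248] pointing down, gripper open.
Joint ranges: [-179.16, 179.16], [-48.56, 103.87], [-65.8, 70.77], [-126.05, 130.52], [-82.76, 87.17], [-180, 180]. Speed limits (degrees/s): [127.2, 127.2, 147.25, 180, 180, 180].

## Interface

Orientations are given as [roll, pitch, yaw] about the fixed x, y, z axes, in that order (R = Rz(yaw) Ry(pitch) Rx(roll)).
In Python, from workcell import sensors, camera, camera_params, bot gives the robot as it stands.
- The arm moves only by the tool apply_moves, never from a script. Its argument "motion" is a list of rows, each an object with "jaw": the opening, from -1 (shut) to 1 (fully open); "xyz": the shift along the tool's x, y, z in mm, a list of three; "twist": the turn about the tool's z in rad. A call has 1 to 5 rows; each row is the pose to reach, as a shift and turn from the pose commanded when the call began, along the tool's axes at that moment; what a row does not reach only later rows make up. A row lasts 1/8 s, in which the tool goes at most 62.5 mm and 10.7 degrees, less where a joint would pass 70% of its speed; a pose out of reach is approached as far as the arm can. A call with a gripper value outside its range is refused whole. The fingers move at their own pace and stop on an object; "grip_force" is the grip in N (left out, the last holds). Time passes only in rows, so rows that repeat a pose let the fingers close. It gives the time, the measured TCP pose, the force, the opening and the grip force at its end, in the units of the state.
- sensors.get_obs(): the state, without advancing time (a new reading comes with each control period).
- camera(name): name is "scene" or "top" or "wrist"; returns (picture, depth): 420x560x3 uint8, red, green, blue; 420x560 float32, m along the optical axis (not along the pixel's ray), 0 where there is no reading.
- camera_params(name): a dict with "mtx" (3x3 intrinsics, pixels), "rvec" (rotation vector, rad) and "tvec" (3), from world to camera coordinates, as OpenCV has them. Camera axes: x right, y down, z forward; pixel columns grow to the right and rows downward; lengths in m; the calibration is good to about 2 mm. A picture is of the moment at which its call begins: read the wrist's pose just before it. camera_params takes no time and is no camera call; for the wrist camera it gives the pose at the moment of the call.
- bot.job_done(): hands the job in; it is judged then, once.
The state is a dict: "time": time; "q": joint angles; "qd": joint speeds; "joint_efforts": joint torques, N m; "ee_pos": TCP position; "tcp_rot": TCP orientation; "wrist_force": force on the tool from outside, world axes, zero at the start; "torque": the same for the moment, N m; "opening": finger opening in m; "grasp_force": force on a finger pad.
Only numpy, scipy, OpenCV 4.12 (cv2) and the standard library are available. Lean on these libraries where they do the work, as an engineer would, in place of code of your own. Each camera call takes 0.05 s, during which the arm holds its last target. There are 200 camera calls.

## Task

Get the toy boat ready for the painter. First take the blue cabin out of the drying block and plug it fully home, sitting flush, into the oblong hole in the boat's deck with its dark windscreen and orange visor towards the pointed bow; then plug the orange funnel fully home into the square hole behind it. Last, set the jar of orange paint down gently, upright, in the middle of the round cork tray, keeping it upright on the way, and leave the other things on the bench where they are.

Things in the scene. Friction and masses are not known exactly. Their poses are not given: they have to be found in the camera images.
- boat: Toy boat hull of bare wood with two red stripes round its sides and a white pointed bow, fixed in a dark wood cradle on the bench: deck block 200 long x 90 wide, plus the bow reaching x = +145 mm. Origin on the bench under the middle of the deck block, x towards the bow, z up. The deck's top is at z = 65 mm.
- cabin_socket (a point): Centre of the mouth of the oblong hole in the deck, level with the deck's top, at boat x = +30 mm (axes as the boat's). The hole is 39 mm along boat x, 25 mm along boat y, 28 mm deep, with a 3 mm chamfer round the mouth.
- funnel_socket (a point): Centre of the mouth of the square hole in the deck, level with the deck's top, at boat x = -60 mm (axes as the boat's). The hole is 31 x 31 mm, 28 mm deep, with a 3 mm chamfer.
- rack: Drying block, off-white and paint-speckled, 100 (x) x 250 (y) x 40 high, fixed. Origin under its centre. Two holes 48 x 48 mm, 30 deep, at y = +65 and -65 mm hold the cabin and the funnel, either one in either hole; their shoulders rest on its top.
- cabin: Blue wheelhouse block with a white roof, 80 long (x) x 56 wide (y) x 62 high (the thin roof edge overhangs 2 mm all round). Origin at the centre of its flat underside (the shoulder, which sits on the deck); x points to its front, z up. Below the origin a wooden plug 36 (x) x 22 (y) mm, 22 mm long, goes down. The front has a dark windscreen, and the roof's front quarter is orange.
- cabin_front (a point): Middle of the cabin's windscreen: cabin x = +40, z = 38 mm.
- funnel: Orange funnel: upright cylinder 42 mm diameter from z = 10 to 80 mm with white and black bands, on a black square flange 60 x 60 x 10 mm. Origin at the centre of the flange's underside (the shoulder), z up, x and y along the flange's edges. Below the origin a square wooden plug 28 x 28 mm, 22 mm long. It may go in any of the four ways round.
- paint_jar: Closed clear jar with orange label and orange cap, 58 mm diameter, 85 mm high, standing on the bench. Origin at the centre of its underside, z up.
- tray: Round cork tray with a flat top without a rim and a steel edge, 120 mm diameter, 12 mm thick, fixed to the bench. Origin at the centre of its underside.
- white_jar: Bystander: clear jar with white cap and label, 54 mm diameter, 80 high, origin under its centre.
- glue_bottle: Bystander: white glue bottle with a yellow label, 60 mm diameter, 170 high, origin under its centre.
- bird: Bystander: painted wooden bird on a foot, about 130 long, 110 high, origin under its foot's centre.
- sanding_block: Bystander: cork sanding block 120 x 65 x 35 mm, origin under its centre.
- mallet: Bystander: wooden hammer 260 mm long lying on the bench.
- brush_can: Bystander: can with brushes, 72 mm diameter, 220 high, origin under its centre.
Not all that is in view belongs to the job. Leave any purple look-alike of the cabin alone.

How it is judged (in metres and radians):
On the way, in this order (a step that is already met when the one before it is completed fails the run):
1. the cabin is plugged fully home in the oblong hole, its front towards the bow (horizontal distance between cabin and cabin_socket below 0.005 m and z of cabin in the frame of cabin_socket below 0.004 m and angle between cabin's own z axis and vertical below 0.07 rad and angle between the x axis of cabin and the x axis of boat, either way round below 0.2 rad and x of cabin_front in the frame of boat above 0.05 m), for 0.2 s.
2. the funnel is plugged fully home in the square hole (horizontal distance between funnel and funnel_socket below 0.005 m and z of funnel in the frame of funnel_socket below 0.004 m and angle between funnel's own z axis and vertical below 0.07 rad), for 0.2 s.
3. the orange paint jar stands upright on the cork tray, let go (horizontal distance between paint_jar and tray below 0.04 m and z of paint_jar in the frame of tray between 0.008 and 0.016 m and angle between paint_jar's own z axis and vertical below 0.08 rad and contact force between the fingers and paint_jar below 0.1 N), for 0.2 s.
At the end, for the whole second after the job is handed in: Cabin in the oblong hole (within 5 mm of centre, under 4 mm above the deck, tilt under 0.07 rad), front to the bow within 0.2 rad; funnel likewise in the square hole; orange jar on the tray within 40 mm of its centre, tilt under 0.08 rad; all released and at rest (under 0.02 m/s) (all of step 1 and all of step 2 and all of step 3 and contact force between the fingers and cabin below 0.1 N and linear speed of each of cabin, funnel, paint_jar below 0.02 m/s and contact force between the fingers and funnel below 0.1 N); the robot touches nothing.
It fails at once if the paint jar is tipped by more than 0.6 rad (angle between paint_jar's own z axis and vertical above 0.6 rad).
It fails at once if the paint jar is dropped or knocked: moving faster than 0.5 m/s while the fingers do not hold it (contact force between the fingers and paint_jar below 0.1 N and linear speed of paint_jar above 0.5 m/s).
It fails at once if a bystander is moved by more than 30 mm (distance of any of white_jar, glue_bottle, bird, sanding_block, mallet, brush_can from where it was at the start of the episode above 0.03 m).
It also fails if it takes over 72 s, if anything falls off the work surface, if the arm or the gripper's body presses on something with over 40 N, if the wrist force passes 120 N, or if a joint passes its speed limit or range.

## Working session

There is one attempt and no reset: what is moved stays moved. The work goes in short steps, Python scripts to look and compute and a tool call to move; the robot and the scene stay as the last step left them, time stands still between calls to the robot, and variables do not carry over. Pictures are saved under pics/ and viewed, at most 10 in all, crops included, and the job is handed in when it is done.

Besides the shell and the picture viewer there is one more tool, called after "Call:" by a JSON object that holds its "fn" and its "kwargs". apply_moves: Moves the arm, as the interface text tells. Its arguments: {"type":"object","properties":{"motion":{"type":"array","items":{"type":"object","properties":{"jaw":{"type":"number"},"xyz":{"type":"array","items":{"type":"number"}},"twist":{"type":"number"}}}},"grip_force":{"type":"number"}},"required":["motion"]}

```bash
mkdir -p pics; ls; cat > h.py <<'E'
import numpy as np, cv2
from workcell import sensors, camera, camera_params, bot
def cloud(name):
    p=camera_params(name); im,d=camera(name)
    R=cv2.Rodrigues(np.array(p['rvec'],float))[0]; t=np.array(p['tvec']).ravel(); K=np.array(p['mtx'])
    v,u=np.mgrid[:420,:560]
    c=np.stack([(u-K[0,2])/K[0,0]*d,(v-K[1,2])/K[1,1]*d,d],-1)
    P=(c-t)@R; P[d==0]=np.nan
    return im,d,P
def save(im,n,s=1):
    cv2.imwrite('pics/'+n,cv2.resize(im[...,::-1],None,fx=s,fy=s,interpolation=cv2.INTER_CUBIC))
def rect(P,m):
    q=P[m][:,:2]; q=q[~np.isnan(q).any(1)]
    return cv2.minAreaRect((q*1000).astype(np.float32))
E
python3 - <<'E'
from h import *
for n in('scene','top'):
    im,d,P=cloud(n); save(im,n+'0.png',1.4); np.savez(n+'0.npz',im=im,d=d,P=P)
    p=camera_params(n);print(n,p, (d==0).mean())
print(sensors.get_obs(), bot.tcp_to_tips)
E
```

```text
pics
scene {'mtx': array([[478.20613085,   0.        , 288.85109768],
       [  0.        , 478.20613085, 207.92160271],
       [  0.        ,   0.        ,   1.        ]]), 'rvec': array([ 0.80950307,  2.58196774, -1.03571396]), 'tvec': array([ 0.50726219, -0.20330971,  1.85569595])} 0.005586734693877551
top {'mtx': array([[422.73365408,   0.        , 274.67970941],
       [  0.        , 422.73365408, 211.63408005],
       [  0.        ,   0.        ,   1.        ]]), 'rvec': array([ 2.14262805, -2.15890335,  0.14753601]), 'tvec': array([-0.012894  ,  0.61887957,  1.3089048 ])} 0.004230442176870748
{'time': 0.1, 'q': array([ 7.40821875e+01,  5.00734726e+00,  1.00381391e+01,  9.50983892e+01,
       -1.01825800e-03,  9.00000062e+01]), 'qd': array([ 0.11923542, -0.11311572,  0.10023447,  0.00817587,  0.04374079,
        0.04084901]), 'joint_efforts': array([-5.91487060e-04, -5.21561873e+01,  4.65651798e+01,  1.59554800e-02,
       -8.74464422e-05,  3.41898094e-06]), 'ee_pos': array([0.15079644, 0.52873371, 0.24765206]), 'tcp_rot': array([-1.79932403e+02,  1.01826456e-03,  1.64082183e+02]), 'wrist_force': array([ 1.11412967, -0.59289361,  0.26835133]), 'torque': array([ 0.00726458,  0.00344982, -0.02760959]), 'grasp_force': 0.0, 'opening': 0.08544812452558527} 0.017
```

View pics/top0.png

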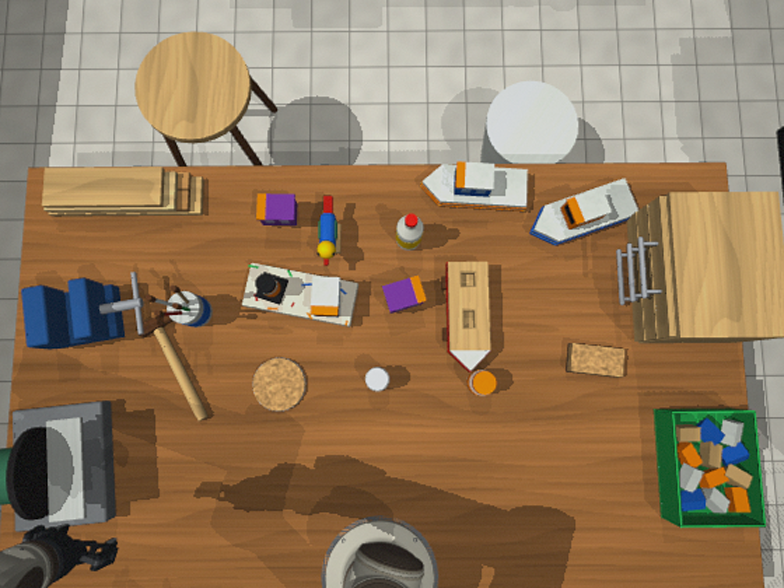

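View pics/scene0.png

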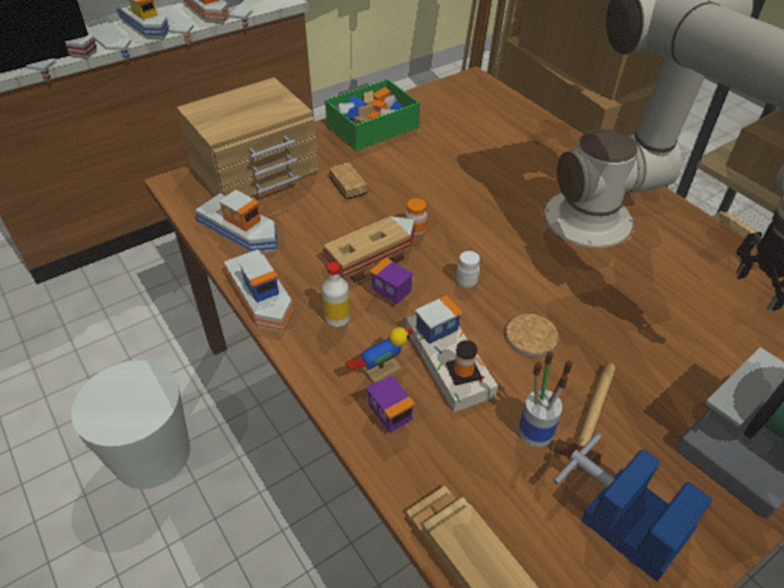

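The top view (at 1.4x) shows these things that could be the cabin:
- A white-roofed block with an orange visor in the speckled drying block, at (325,292).
- Purple look-alikes at (275,208) and (403,294).
- Cabins on finished toy boats at (475,178) and (585,210).

The one in the drying block fits the description, because it is blue in the scene view at (438,320). The bare-wood boat is at (468,315) with its bow towards the robot. The funnel is at (268,287), the tray at (279,384) and the orange jar at (483,382). Next I'll take an enlarged crop and measure.

```bash
python3 - <<'E'
from h import *
S=np.load('scene0.npz');T=np.load('top0.npz')
a=cv2.resize(S['im'][200:300,270:370],(390,390),interpolation=2);b=cv2.resize(T['im'][180:240,165:265],(400,240),interpolation=2)
c=np.zeros((390,790,3),np.uint8);c[:,:390]=a;c[:240,390:]=b;save(c,'crop.png')
P=T['P'];im=T['im'].astype(int);z=P[...,2];hsv=cv2.cvtColor(T['im'],cv2.COLOR_RGB2HSV);h,s,v=[hsv[...,i] for i in range(3)]
def box(c,r):
    m=np.zeros(z.shape,bool);m[c[1]-r:c[1]+r,c[0]-r:c[0]+r]=1;return m
def show(n,m): print(n,m.sum(),np.round(rect(P,m)[0],1),np.round(rect(P,m)[1],1),round(rect(P,m)[2],1),'z',np.nanmedian(z[m]).round(4),'mean',np.nanmean(P[m],0).round(4))
show('cabin roof',box((232,209),30)&(z>.085))
show('visor',box((232,209),30)&(z>.085)&(s>150)&(h<20))
show('funnel top',box((191,205),16)&(z>.105))
show('flange',box((191,205),26)&(z>.043)&(z<.06))
show('rack',box((214,209),50)&(z>.034)&(z<.043))
deck=box((334,225),45)&(z>.058)&(z<.07)
show('deck',deck)
show('jar',box((345,273),14)&(z>.075))
show('tray',box((199,274),26)&(z>.008)&(z<.016))
show('white',box((269,271),14)&(z>.07))
show('glue',box((292,165),14)&(z>.1))
# holes
for nm,c in(('h1',(334,227)),('h2',(334,199))): show(nm,box(c,11)&(z<.058))
E
```

```text
cabin roof 617 [644.3 112.9] [ 60.4 144. ] 87.6 z 0.1018 mean [0.6254 0.114  0.1013]
visor 137 [642.5 110.1] [ 59.4 143.3] 85.1 z 0.1023 mean [0.5955 0.1153 0.1011]
funnel top 175 [640.4 241.1] [41.9 42.1] 68.0 z 0.1208 mean [0.6393 0.2404 0.1201]
flange 318 [637.4 232.9] [137.1  99.7] 79.4 z 0.0468 mean [0.6336 0.2327 0.0476]
rack 1225 [682.1 169. ] [254.7 211.4] 78.4 z 0.0398 mean [0.6276 0.1823 0.0396]
deck 1774 [ 566.6 -162.4] [174.8 255.7] 89.8 z 0.0652 mean [ 0.5784 -0.2043  0.0651]
jar 229 [ 423.4 -230. ] [48.6 48.1] 89.5 z 0.0857 mean [ 0.4234 -0.2303  0.0853]
tray 932 [430.5 227.1] [145.3 135.1] 84.7 z 0.012 mean [0.4225 0.2274 0.012 ]
white 193 [432.6   2.7] [45.9 45.4] 89.5 z 0.0804 mean [0.4332 0.0018 0.0803]
glue 285 [761.5 -72.7] [57.  52.3] 82.0 z 0.1222 mean [ 0.7575 -0.0724  0.1316]
h1 99 [ 566.8 -196. ] [47.3 35.9] 88.7 z 0.0383 mean [ 0.5665 -0.2074  0.0398]
h2 92 [ 648.1 -206.5] [47.9 28.7] 0.7 z 0.0385 mean [ 0.6584 -0.2068  0.0402]
```

View pics/crop.png

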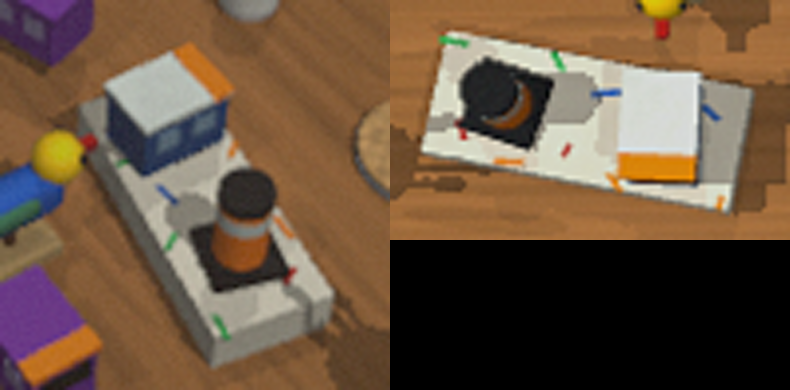

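The crop confirms it: the blue cabin in the speckled block has a white roof and an orange visor facing the robot, and the funnel stands beside it. Next I'll refine the poses and plan the move to a hover.

```bash
cat >> h.py <<'E'
def comp(m,P,xy):
    "largest-component mask nearest world xy; returns rect in mm"
    m=m.astype(np.uint8); n,l,st,c=cv2.connectedComponentsWithStats(m)
    best=min((i for i in range(1,n) if st[i,4]>20),key=lambda i:np.hypot(*(np.nanmedian(P[l==i][:,:2],0)-xy)))
    return l==best
def rep(n,P,m):
    r=rect(P,m); print(n,m.sum(),'c',np.round(r[0],1),'size',np.round(r[1],1),'ang',round(r[2],1),'z',np.nanmedian(P[m][:,2]).round(4))
E
python3 - <<'E'
from h import *
T=np.load('top0.npz');P=T['P'];z=P[...,2];hsv=cv2.cvtColor(T['im'],cv2.COLOR_RGB2HSV)
near=lambda x,y,r:np.hypot(P[...,0]-x,P[...,1]-y)<r
m=comp((z>.095)&near(.63,.115,.06),P,(.63,.115));rep('roof',P,m)
mv=m&(hsv[...,1]>150)&(hsv[...,0]<20);rep('visor',P,mv)
rep('flange',P,comp((z>.046)&(z<.054)&near(.635,.235,.06),P,(.635,.235)))
rep('deck',P,comp((z>.06)&(z<.07)&near(.6,-.207,.12)&(abs(P[...,1]+.207)<.06),P,(.6,-.207)))
rep('rack',P,comp((z>.034)&(z<.044)&near(.63,.18,.14),P,(.63,.18)))
rep('tray',P,comp((z>.009)&(z<.016)&near(.42,.227,.07),P,(.42,.227)))
rep('jar',P,comp((z>.08)&near(.423,-.23,.05),P,(.423,-.23)))
v,u=np.where((z>.06)&(z<.07)&(abs(P[...,1]+.207)<.06)&(abs(P[...,0]-.6)<.13))
E
```

```text
roof 533 c [614.8 114.1] size [60.4 84. ] ang 87.6 z 0.102
visor 113 c [581.6 114.4] size [58.  18.1] ang 86.7 z 0.1026
flange 140 c [639.9 241.4] size [60.7 60.3] ang 71.9 z 0.0503
deck 1623 c [ 587.5 -204.6] size [ 90.5 212.1] ang 89.8 z 0.0654
rack 1311 c [627.9 180. ] size [254.5 101. ] ang 78.7 z 0.04
tray 846 c [421.8 228.1] size [118.8 117.5] ang 89.7 z 0.0123
jar 219 c [ 423.4 -230. ] size [48.6 48.1] ang 89.7 z 0.0858
```

Call:
{"fn": "apply_moves", "kwargs": {"motion": [{"jaw": 1,"xyz": [-280,-136,0],"twist": 0},{"jaw": 1,"xyz": [-280,-136,0],"twist": 0},{"jaw": 1,"xyz": [-280,-136,0],"twist": 0},{"jaw": 1,"xyz": [-280,-136,0],"twist": 0},{"jaw": 1,"xyz": [-280,-136,0],"twist": 0}]}}

```text
time: 0.72
ee_pos: [0.384, 0.3197, 0.2481]
tcp_rot: [-180.0, -0.0, 164.1]
wrist_force: [0.1, 2.0, 0.2]
opening: 0.0857
grasp_force: 0.0
```

Call:
{"fn": "apply_moves", "kwargs": {"motion": [{"jaw": 1,"xyz": [-280,-136,0],"twist": -0.236},{"jaw": 1,"xyz": [-280,-136,0],"twist": -0.236},{"jaw": 1,"xyz": [-280,-136,0],"twist": -0.236},{"jaw": 1,"xyz": [-280,-136,0],"twist": -0.236},{"jaw": 1,"xyz": [-280,-136,0],"twist": -0.236}]}}

```text
time: 1.35
ee_pos: [0.6118, 0.1159, 0.248]
tcp_rot: [180.0, -0.0, 177.6]
wrist_force: [0.6, 1.3, 0.6]
opening: 0.0852
grasp_force: 0.0
```

```bash
cat >> h.py <<'E'
def to_tool(goal,yaw):
    "print shift (mm,rad) from the present TCP to goal xyz(m), yaw(deg), tool down"
    o=sensors.get_obs(); y=np.radians(o['tcp_rot'][2]); d=np.array(goal)-o['ee_pos']
    tx=np.array([np.cos(y),np.sin(y),0]);ty=np.array([np.sin(y),-np.cos(y),0])
    print('move',np.round(1e3*np.array([d@tx,d@ty,-d[2]]),1),'twist',round(float(-np.radians((yaw-np.degrees(y)+180)%360-180)),3),'pos',o['ee_pos'].round(4),o['tcp_rot'].round(1),'t',round(o['time'],2))
E
python3 - <<'E'
from h import *
o=sensors.get_obs();im,d,P=cloud('wrist');save(im,'w1.png');z=P[...,2];np.savez('w1.npz',im=im,P=P)
print(o['ee_pos'])
m=comp((z>.095)&(z<.11)&(np.hypot(P[...,0]-.615,P[...,1]-.114)<.06),P,(.615,.114));rep('roof',P,m)
m=comp((z>.046)&(z<.056),P,(.64,.24));rep('flange',P,m)
to_tool((.615,.114,.066),177.6)
E
```

```text
[0.6117799 0.1158602 0.2479628]
roof 5719 c [614.5 113.1] size [60.2 85.3] ang 87.3 z 0.1022
flange 1331 c [640.5 240.4] size [60.4 60.1] ang 71.6 z 0.0504
move [  0.9   2.9 179.6] twist -0.004 pos [0.6158 0.111  0.2456] [-179.9   -0.   177.4] t 1.4
```

View pics/w1.png

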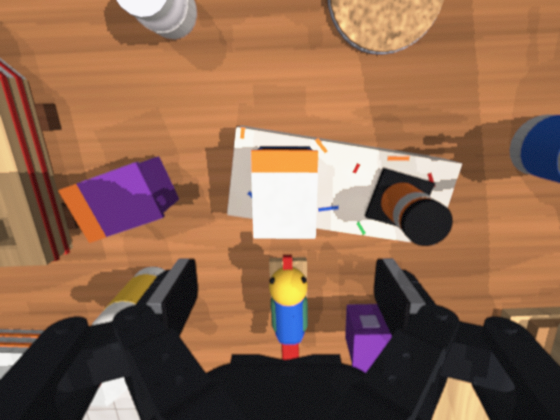

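The wrist view shows the cabin roof at (284,195) with its visor at (284,160), clear of the bird. It agrees with the top camera, so I'll descend and grip.

Call:
{"fn": "apply_moves", "kwargs": {"motion": [{"jaw": 1,"xyz": [0,0,60]},{"jaw": 1,"xyz": [0,0,115]},{"jaw": 1,"xyz": [0,0,155]},{"jaw": 1,"xyz": [0,0,175]},{"jaw": 1,"xyz": [0,0,180]}], "grip_force": 40}}

```text
validation failed for argument at $.mo...
```

Call:
{"fn": "apply_moves", "kwargs": {"motion": [{"jaw": 1,"xyz": [0,0,0]},{"jaw": -1,"xyz": [0,0,0]},{"jaw": -1,"xyz": [0,0,0]},{"jaw": -1,"xyz": [0,0,0]},{"jaw": -1,"xyz": [0,0,0]}], "grip_force": 40}}

```text
validation failed for argument at $.mo...
```

Rows need a twist as well, it seems.

Call:
{"fn": "apply_moves", "kwargs": {"motion": [{"jaw": 1,"xyz": [0,0,60],"twist": 0},{"jaw": 1,"xyz": [0,0,115],"twist": 0},{"jaw": 1,"xyz": [0,0,155],"twist": 0},{"jaw": 1,"xyz": [0,0,175],"twist": 0},{"jaw": 1,"xyz": [0,0,180],"twist": 0}], "grip_force": 40}}

```text
time: 2.02
ee_pos: [0.6102, 0.1176, 0.0676]
tcp_rot: [-180.0, -0.1, 177.6]
wrist_force: [-0.2, 0.4, 1.4]
opening: 0.0852
grasp_force: 0.0
```

Call:
{"fn": "apply_moves", "kwargs": {"motion": [{"jaw": 1,"xyz": [0,0,0],"twist": 0},{"jaw": -1,"xyz": [0,0,0],"twist": 0},{"jaw": -1,"xyz": [0,0,0],"twist": 0},{"jaw": -1,"xyz": [0,0,0],"twist": 0},{"jaw": -1,"xyz": [0,0,0],"twist": 0}], "grip_force": 40}}

```text
time: 2.65
ee_pos: [0.6113, 0.1176, 0.0698]
tcp_rot: [180.0, 0.1, 177.6]
wrist_force: [0.3, -1.0, 5.8]
opening: 0.0554
grasp_force: 44.1
```

Call:
{"fn": "apply_moves", "kwargs": {"motion": [{"jaw": -1,"xyz": [0,0,-40],"twist": 0},{"jaw": -1,"xyz": [0,0,-100],"twist": 0},{"jaw": -1,"xyz": [0,0,-110],"twist": 0},{"jaw": -1,"xyz": [0,0,-110],"twist": 0}]}}

```text
time: 3.15
ee_pos: [0.6108, 0.1176, 0.1785]
tcp_rot: [180.0, 0.1, 177.6]
wrist_force: [0.6, 0.0, -4.0]
opening: 0.0556
grasp_force: 44.0
```

```bash
python3 - <<'E'
from h import *
for k in range(2):
    o=sensors.get_obs();im,d,P=cloud('wrist');print(o['ee_pos'].round(4),o['tcp_rot'].round(2),o['opening'])
z=P[...,2];save(im,'w2.png');np.savez('w2.npz',im=im,P=P)
m=comp((z>o['ee_pos'][2]+.02)&(z<o['ee_pos'][2]+.05)&(np.hypot(P[...,0]-.615,P[...,1]-.114)<.06),P,(.59,.114));rep('roof',P,m)
hsv=cv2.cvtColor(im,cv2.COLOR_RGB2HSV)
rep('visor',P,m&(hsv[...,1]>150)&(hsv[...,0]<20))
to_tool((.5665,-.207,.178),180)
E
```

```text
[0.6108 0.1176 0.1785] [1.7999e+02 5.0000e-02 1.7761e+02] 0.05560669790643863
[0.6103 0.1175 0.177 ] [-1.7998e+02 -8.0000e-02  1.7761e+02] 0.05595423136456539
roof 32757 c [599.7 115.3] size [118.6  58.6] ang 87.6 z 0.2097
visor 10214 c [580.8 117.3] size [60.5 20.6] ang 87.6 z 0.2097
move [  29.9 -326.    -1.7] twist -0.042 pos [0.6099 0.1175 0.1763] [-180.    -0.2  177.6] t 3.25
```

View pics/w2.png

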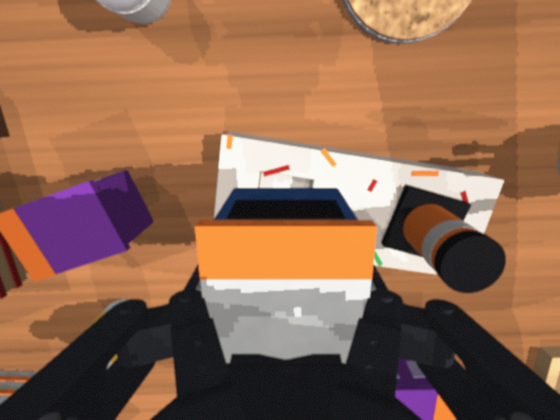

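The cabin is held square: the visor is at (285,250) in the wrist view, and the cabin's middle sits about 2.5 mm behind the tool along tool x. Next I'll look at the hole from behind.

Call:
{"fn": "apply_moves", "kwargs": {"motion": [{"jaw": -1,"xyz": [-3,-60,0],"twist": 0},{"jaw": -1,"xyz": [-6,-122,0],"twist": -0.02},{"jaw": -1,"xyz": [-9,-184,0],"twist": -0.042},{"jaw": -1,"xyz": [-12,-246,0],"twist": -0.042},{"jaw": -1,"xyz": [-14,-300,0],"twist": -0.042}]}}

```text
time: 3.88
ee_pos: [0.611, -0.1848, 0.1759]
tcp_rot: [179.9, -0.2, 180.0]
wrist_force: [0.5, 0.6, -3.0]
opening: 0.0556
grasp_force: 44.1
```

Call:
{"fn": "apply_moves", "kwargs": {"motion": [{"jaw": -1,"xyz": [-25,-20,-10],"twist": 0},{"jaw": -1,"xyz": [-45,-26,-20],"twist": 0},{"jaw": -1,"xyz": [-45,-26,-20],"twist": 0},{"jaw": -1,"xyz": [-45,-26,-20],"twist": 0}]}}

```text
time: 4.38
ee_pos: [0.6562, -0.2083, 0.1965]
tcp_rot: [180.0, -0.2, -180.0]
wrist_force: [0.5, 1.1, -2.5]
opening: 0.0558
grasp_force: 44.4
```

```bash
cat >> h.py <<'E'
def hole(name,im,d,P,xy,zt=.065,r=.04):
    "rim of a hole: its pixels' rays cut with plane z=zt"
    p=camera_params(name);R=cv2.Rodrigues(np.array(p['rvec'],float))[0];t=np.array(p['tvec']).ravel();K=np.array(p['mtx'])
    v,u=np.mgrid[:420,:560];ray=np.stack([(u-K[0,2])/K[0,0],(v-K[1,2])/K[1,1],np.ones(u.shape)],-1)@R
    C=-R.T@t; Q=C+ray*((zt-C[2])/ray[...,2])[...,None]
    m=(P[...,2]<zt-.005)&(np.abs(Q[...,:2]-xy).max(-1)<r)
    return Q,m
E
python3 - <<'E'
from h import *
camera('wrist')
o=sensors.get_obs();im,d,P=cloud('wrist');z=P[...,2];save(im,'w3.png');np.savez('w3.npz',im=im,P=P,d=d)
print(o['ee_pos'].round(4),o['tcp_rot'].round(2))
Q,m=hole('wrist',im,d,P,(.5665,-.206),r=.035);rep('hole w',Q,comp(m,Q,(.5665,-.206)))
dm=comp((z>.06)&(z<.069)&(abs(P[...,1]+.206)<.06),P,(.55,-.205));rep('deck w',P,dm);q=P[dm];
for a in np.arange(.50,.62,.02):
    k=q[abs(q[:,0]-a)<.004]
    if len(k): print(a.round(2),k[:,1].min().round(4),k[:,1].max().round(4))
T=np.load('top0.npz')
for xy in((.5665,-.206),(.658,-.206)):
    Q,m=hole('top',T['im'],T['d'],T['P'],xy,r=.035);rep('hole t',Q,comp(m,Q,xy))
E
```

```text
[ 0.6562 -0.2082  0.197 ] [ 1.7996e+02 -1.2000e-01 -1.7996e+02]
hole w 1592 c [ 565.2 -205.7] size [24.5 38.2] ang 89.4 z 0.065
deck w 19226 c [ 577.6 -205.6] size [ 90.3 147.3] ang 90.0 z 0.0654
0.5 -0.2505 -0.2505
0.52 -0.2506 -0.1605
0.54 -0.2506 -0.1604
0.56 -0.2503 -0.1607
0.58 -0.2505 -0.1606
0.6 -0.2507 -0.1608
hole t 100 c [ 564.5 -205.3] size [27.7 37.5] ang 83.4 z 0.065
hole t 92 c [ 654.6 -203.4] size [28.4 31.6] ang 88.4 z 0.065
```

View pics/w3.png

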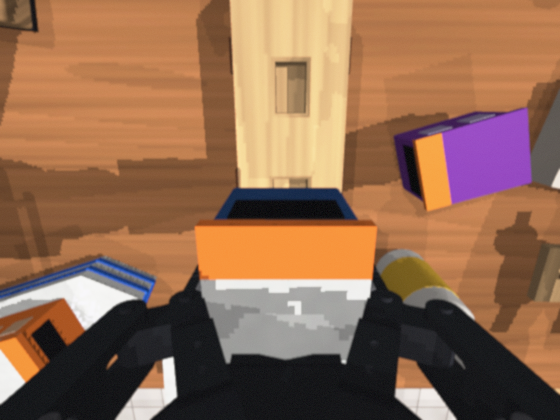

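The wrist view shows the oblong hole at (291,88) and the deck running straight down the image. I'll measure the held cabin in the same picture so the two are relative.

```bash
python3 - <<'E'
from h import *
W=np.load('w3.npz');P=W['P'];im=W['im'];z=P[...,2];hsv=cv2.cvtColor(im,cv2.COLOR_RGB2HSV)
m=(hsv[...,1]>150)&(hsv[...,0]<20)&(z>.2);m=comp(m,P,(.625,-.208));rep('visor',P,m)
to_tool((.563,-.205,.197),180)
E
```

```text
visor 10426 c [ 633.3 -209.7] size [79.4 33.8] ang 89.9 z 0.2296
move [93.3  3.3  0.4] twist 0.001 pos [ 0.6563 -0.2082  0.1974] [ 1.8e+02 -1.0e-01 -1.8e+02] t 4.47
```

Call:
{"fn": "apply_moves", "kwargs": {"motion": [{"jaw": -1,"xyz": [50,2,0],"twist": 0},{"jaw": -1,"xyz": [93,3.5,20],"twist": 0},{"jaw": -1,"xyz": [93,3.5,60],"twist": 0},{"jaw": -1,"xyz": [93,3.5,72],"twist": 0},{"jaw": -1,"xyz": [93,3.5,72],"twist": 0}]}}

```text
time: 5.1
ee_pos: [0.5637, -0.2049, 0.126]
tcp_rot: [180.0, -0.1, -180.0]
wrist_force: [0.3, -1.4, -1.9]
opening: 0.0558
grasp_force: 44.1
```

Call:
{"fn": "apply_moves", "kwargs": {"motion": [{"jaw": -1,"xyz": [0,0,5],"twist": 0},{"jaw": -1,"xyz": [0,0,10],"twist": 0},{"jaw": -1,"xyz": [0,0,14],"twist": 0},{"jaw": -1,"xyz": [0,0,18],"twist": 0},{"jaw": -1,"xyz": [0,0,18],"twist": 0}]}}

```text
time: 5.72
ee_pos: [0.565, -0.2055, 0.1155]
tcp_rot: [-179.9, 0.4, -180.0]
wrist_force: [-16.0, 5.8, 40.7]
opening: 0.0555
grasp_force: 48.8
```

Call:
{"fn": "apply_moves", "kwargs": {"motion": [{"jaw": -1,"xyz": [0,0,-12],"twist": 0},{"jaw": -1,"xyz": [2.5,1,-12],"twist": 0},{"jaw": -1,"xyz": [2.5,1,-7],"twist": 0},{"jaw": -1,"xyz": [2.5,1,-3],"twist": 0},{"jaw": -1,"xyz": [2.5,1,0],"twist": 0}]}}

```text
time: 6.35
ee_pos: [0.5612, -0.2042, 0.1071]
tcp_rot: [180.0, -0.1, -180.0]
wrist_force: [-0.5, 1.0, -2.7]
opening: 0.0556
grasp_force: 44.3
```

It slid in without force. I'll go down the rest of the way.

Call:
{"fn": "apply_moves", "kwargs": {"motion": [{"jaw": -1,"xyz": [0,0,5],"twist": 0},{"jaw": -1,"xyz": [0,0,9],"twist": 0},{"jaw": -1,"xyz": [0,0,12],"twist": 0},{"jaw": -1,"xyz": [0,0,14],"twist": 0},{"jaw": -1,"xyz": [0,0,14],"twist": 0}]}}

```text
time: 6.98
ee_pos: [0.5616, -0.2043, 0.0949]
tcp_rot: [-180.0, 0.0, -180.0]
wrist_force: [-1.5, 0.5, 1.7]
opening: 0.0555
grasp_force: 44.7
```

Call:
{"fn": "apply_moves", "kwargs": {"motion": [{"jaw": -1,"xyz": [0,0,2],"twist": 0},{"jaw": -1,"xyz": [0,0,2],"twist": 0},{"jaw": 1,"xyz": [0,0,1],"twist": 0},{"jaw": 1,"xyz": [0,0,0],"twist": 0},{"jaw": 1,"xyz": [0,0,0],"twist": 0}]}}

```text
time: 7.6
ee_pos: [0.5616, -0.2043, 0.0942]
tcp_rot: [-180.0, 0.0, -180.0]
wrist_force: [-0.1, 0.2, -0.9]
opening: 0.0852
grasp_force: 0.0
```

Call:
{"fn": "apply_moves", "kwargs": {"motion": [{"jaw": 1,"xyz": [0,0,0],"twist": 0},{"jaw": 1,"xyz": [0,0,-40],"twist": 0},{"jaw": 1,"xyz": [0,0,-100],"twist": 0},{"jaw": 1,"xyz": [0,0,-150],"twist": 0},{"jaw": 1,"xyz": [0,0,-150],"twist": 0}]}}

```text
time: 8.22
ee_pos: [0.5628, -0.2047, 0.2489]
tcp_rot: [-179.9, 0.4, -180.0]
wrist_force: [-0.2, 0.0, -1.7]
opening: 0.0855
grasp_force: 0.0
```

```bash
python3 - <<'E'
from h import *
camera('wrist');im,d,P=cloud('wrist');z=P[...,2]
m=comp((z>.118)&(z<.14)&(np.hypot(P[...,0]-.565,P[...,1]+.205)<.07),P,(.565,-.205));rep('roof',P,m)
q=P[m];q=q[~np.isnan(q).any(1)];A=np.c_[q[:,:2],np.ones(len(q))];print('tilt',np.linalg.lstsq(A,q[:,2],rcond=None)[0])
dm=(z>.06)&(z<.07)&(abs(P[...,1]+.206)<.04);print('deck z',np.median(z[dm]))
to_tool((.640,.241,.25),170)
E
```

```text
roof 6874 c [ 565.1 -205.9] size [60.2 85.2] ang 89.9 z 0.1272
tilt [-4.58440898e-03  1.34215478e-05  1.29735622e-01]
deck z 0.06527060623564739
move [-78.4 445.3  -5.8] twist 0.175 pos [ 0.5617 -0.2043  0.2442] [-180.    0. -180.] t 8.32
```

The cabin is home: the roof is at 127 mm, the tilt is near zero and it is centred to within 1 mm. Now the funnel.

Call:
{"fn": "apply_moves", "kwargs": {"motion": [{"jaw": 1,"xyz": [-5,60,0],"twist": 0},{"jaw": 1,"xyz": [-15,120,0],"twist": 0},{"jaw": 1,"xyz": [-25,180,0],"twist": 0.1},{"jaw": 1,"xyz": [-35,240,10],"twist": 0.2},{"jaw": 1,"xyz": [-45,300,20],"twist": 0.318}]}}

```text
time: 8.95
ee_pos: [0.606, 0.0976, 0.2221]
tcp_rot: [-179.9, -0.1, 161.6]
wrist_force: [1.0, 0.1, 0.3]
opening: 0.0853
grasp_force: 0.0
```

```bash
python3 - <<'E'
from h import *
to_tool((.640,.242,.20),161.8)
E
```

```text
move [ 13.4 147.7  22.1] twist -0.004 pos [0.606  0.0976 0.2221] [-1.799e+02 -1.000e-01  1.616e+02] t 8.95
```

Call:
{"fn": "apply_moves", "kwargs": {"motion": [{"jaw": 1,"xyz": [6,60,10],"twist": 0},{"jaw": 1,"xyz": [12,120,20],"twist": 0},{"jaw": 1,"xyz": [13,147,22],"twist": 0},{"jaw": 1,"xyz": [13,147,22],"twist": 0},{"jaw": 1,"xyz": [13,147,22],"twist": 0}]}}

```text
time: 9.57
ee_pos: [0.6396, 0.2387, 0.2011]
tcp_rot: [-179.9, -0.1, 161.8]
wrist_force: [-0.7, -0.5, 0.0]
opening: 0.0852
grasp_force: 0.0
```

```bash
python3 - <<'E'
from h import *
camera('wrist');im,d,P=cloud('wrist');z=P[...,2]
near=np.hypot(P[...,0]-.64,P[...,1]-.241)<.06
m=comp((z>.046)&(z<.056)&near,P,(.64,.241));rep('flange',P,m)
rep('top',P,comp((z>.117)&(z<.124)&near,P,(.64,.241)))
to_tool((.640,.242,.083),161.8)
E
```

```text
flange 1551 c [639.9 240.7] size [59.9 59.4] ang 71.5 z 0.0505
top 2683 c [640.1 240.5] size [42.9 43. ] ang 1.5 z 0.1209
move [  1.1   3.6 119.1] twist -0.001 pos [0.6399 0.2382 0.2021] [-180.    -0.   161.7] t 9.68
```

Call:
{"fn": "apply_moves", "kwargs": {"motion": [{"jaw": 1,"xyz": [1,3.5,40],"twist": 0},{"jaw": 1,"xyz": [1,3.5,85],"twist": 0},{"jaw": 1,"xyz": [1,3.5,110],"twist": 0},{"jaw": 1,"xyz": [1,3.5,119],"twist": 0},{"jaw": 1,"xyz": [1,3.5,119],"twist": 0}]}}

```text
time: 10.3
ee_pos: [0.6403, 0.2424, 0.0838]
tcp_rot: [180.0, 0.0, 161.7]
wrist_force: [0.7, 0.6, 0.8]
opening: 0.0853
grasp_force: 0.0
```

Call:
{"fn": "apply_moves", "kwargs": {"motion": [{"jaw": -1,"xyz": [0,0,0],"twist": 0},{"jaw": -1,"xyz": [0,0,0],"twist": 0},{"jaw": -1,"xyz": [0,0,0],"twist": 0},{"jaw": -1,"xyz": [0,0,0],"twist": 0},{"jaw": -1,"xyz": [0,0,0],"twist": 0}], "grip_force": 40}}

```text
time: 10.92
ee_pos: [0.6407, 0.2432, 0.0845]
tcp_rot: [179.9, 0.1, 161.8]
wrist_force: [0.5, -0.7, 5.2]
opening: 0.0415
grasp_force: 40.7
```

Call:
{"fn": "apply_moves", "kwargs": {"motion": [{"jaw": -1,"xyz": [0,0,-40],"twist": 0},{"jaw": -1,"xyz": [0,0,-90],"twist": 0},{"jaw": -1,"xyz": [0,0,-120],"twist": 0},{"jaw": -1,"xyz": [0,0,-120],"twist": 0}]}}

```text
time: 11.42
ee_pos: [0.641, 0.2435, 0.206]
tcp_rot: [179.8, 0.2, 161.8]
wrist_force: [0.8, 0.4, -1.3]
opening: 0.0416
grasp_force: 40.9
```

```bash
python3 - <<'E'
from h import *
camera('wrist');o=sensors.get_obs();im,d,P=cloud('wrist');z=P[...,2];save(im,'w4.png')
e=o['ee_pos'];print(e.round(4),o['opening'])
zr=z-e[2];near=np.hypot(P[...,0]-e[0],P[...,1]-e[1])<.06
for nm,a,b in(('top',.03,.045),('flange',-.04,-.028)):
    try:rep(nm,P,comp((zr>a)&(zr<b)&near,P,e[:2]))
    except Exception as x:print(nm,x)
to_tool((.656,-.204,.20),180)
E
```

```text
[0.6405 0.2433 0.2036] 0.0412991915247546
top 17071 c [636.1 243.6] size [111.4  35.7] ang 72.0 z 0.2403
flange 3877 c [628.  246.2] size [60.  34.5] ang 71.7 z 0.1695
move [-154.8 -419.7    2.1] twist -0.318 pos [0.6401 0.2431 0.2021] [-180.    -0.   161.8] t 11.53
```

View pics/w4.png

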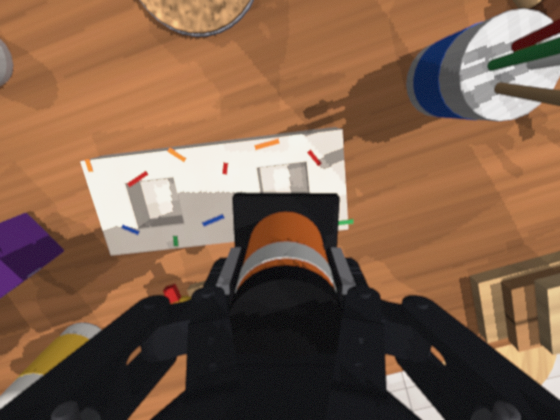

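The wrist view shows the funnel held centrally, its flange edge at (286,195) and parallel to the tool, and the brush can clear at right. Next I'll carry it to the square hole.

Call:
{"fn": "apply_moves", "kwargs": {"motion": [{"jaw": -1,"xyz": [-13,-60,0],"twist": 0},{"jaw": -1,"xyz": [-27,-121,0],"twist": -0.1},{"jaw": -1,"xyz": [-41,-182,0],"twist": -0.2},{"jaw": -1,"xyz": [-54,-243,0],"twist": -0.318},{"jaw": -1,"xyz": [-68,-304,0],"twist": -0.318}]}}

```text
time: 12.15
ee_pos: [0.6086, -0.0686, 0.2011]
tcp_rot: [180.0, -0.2, -179.9]
wrist_force: [0.7, 0.9, -0.2]
opening: 0.0413
grasp_force: 41.2
```

```bash
python3 - <<'E'
from h import *
to_tool((.655,-.2045,.15),180)
E
```

```text
move [ -46.1 -136.    51.1] twist 0.002 pos [ 0.6086 -0.0686  0.2011] [ 180.    -0.2 -179.9] t 12.15
```

Call:
{"fn": "apply_moves", "kwargs": {"motion": [{"jaw": -1,"xyz": [0,-60,0],"twist": 0},{"jaw": -1,"xyz": [-15,-115,0],"twist": 0},{"jaw": -1,"xyz": [-46,-135,15],"twist": 0},{"jaw": -1,"xyz": [-46,-135,50],"twist": 0},{"jaw": -1,"xyz": [-46,-135,50],"twist": 0}]}}

```text
time: 12.78
ee_pos: [0.6538, -0.2015, 0.1477]
tcp_rot: [179.8, -0.5, 180.0]
wrist_force: [0.3, -0.2, -1.9]
opening: 0.0408
grasp_force: 41.2
```

```bash
python3 - <<'E'
from h import *
camera('wrist')
to_tool((.655,-.2045,.12),180)
E
```

```text
move [-0.5 -3.1 30.7] twist 0.0 pos [ 0.6545 -0.2014  0.1507] [ 179.9   -0.3 -180. ] t 12.82
```

Call:
{"fn": "apply_moves", "kwargs": {"motion": [{"jaw": -1,"xyz": [0,-3,10],"twist": 0},{"jaw": -1,"xyz": [0,-3,16],"twist": 0},{"jaw": -1,"xyz": [0,-3,20],"twist": 0},{"jaw": -1,"xyz": [0,-3,24],"twist": 0},{"jaw": -1,"xyz": [0,-3,27],"twist": 0}]}}

```text
time: 13.45
ee_pos: [0.6558, -0.2048, 0.1262]
tcp_rot: [-180.0, 0.0, -180.0]
wrist_force: [-0.8, 0.6, -1.3]
opening: 0.0411
grasp_force: 41.2
```

Call:
{"fn": "apply_moves", "kwargs": {"motion": [{"jaw": -1,"xyz": [0,0,5],"twist": 0},{"jaw": -1,"xyz": [0,0,9],"twist": 0},{"jaw": -1,"xyz": [0,0,13],"twist": 0},{"jaw": -1,"xyz": [0,0,16],"twist": 0},{"jaw": -1,"xyz": [0,0,16],"twist": 0}]}}

```text
time: 14.08
ee_pos: [0.6557, -0.2048, 0.11]
tcp_rot: [180.0, -0.0, -180.0]
wrist_force: [-0.6, 0.2, -2.1]
opening: 0.0412
grasp_force: 41.2
```

Call:
{"fn": "apply_moves", "kwargs": {"motion": [{"jaw": -1,"xyz": [0,0,2],"twist": 0},{"jaw": -1,"xyz": [0,0,2.5],"twist": 0},{"jaw": 1,"xyz": [0,0,1],"twist": 0},{"jaw": 1,"xyz": [0,0,0],"twist": 0},{"jaw": 1,"xyz": [0,0,0],"twist": 0}]}}

```text
time: 14.7
ee_pos: [0.6559, -0.2048, 0.1103]
tcp_rot: [-180.0, 0.0, -180.0]
wrist_force: [-0.8, -0.3, 1.0]
opening: 0.0851
grasp_force: 0.0
```

Call:
{"fn": "apply_moves", "kwargs": {"motion": [{"jaw": 1,"xyz": [0,0,0],"twist": 0},{"jaw": 1,"xyz": [0,0,-40],"twist": 0},{"jaw": 1,"xyz": [0,0,-95],"twist": 0},{"jaw": 1,"xyz": [0,0,-120],"twist": 0},{"jaw": 1,"xyz": [0,0,-120],"twist": 0}]}}

```text
time: 15.32
ee_pos: [0.6566, -0.2051, 0.2327]
tcp_rot: [-179.9, 0.2, -180.0]
wrist_force: [-0.5, -1.0, -0.4]
opening: 0.0854
grasp_force: 0.0
```

```bash
python3 - <<'E'
from h import *
camera('wrist');im,d,P=cloud('wrist');z=P[...,2]
near=np.hypot(P[...,0]-.655,P[...,1]+.206)<.05
for nm,a,b in(('flange',.071,.082),('top',.135,.155)): rep(nm,P,comp((z>a)&(z<b)&near,P,(.655,-.206)))
m=comp((z>.12)&(z<.134)&(P[...,0]<.61),P,(.565,-.206));rep('roof',P,m)
to_tool((.4234,-.2285,.22),180)
E
```

```text
flange 1556 c [ 655.7 -206.4] size [60.2 59.4] ang 89.9 z 0.0755
top 2688 c [ 655.9 -206.3] size [42.3 42.9] ang 88.4 z 0.1459
roof 10991 c [ 564.7 -205.8] size [60.2 84.4] ang 89.9 z 0.1271
move [232.4 -23.6   9.2] twist 0.0 pos [ 0.6558 -0.2048  0.2292] [ 180.   -0. -180.] t 15.43
```

```bash
python3 - <<'E'
from h import *
print(sensors.get_obs()['q'].round(1))
im,d,P=cloud('top');z=P[...,2]
m=(P[...,0]>.43)&(P[...,0]<.5)&(abs(P[...,1]+.2)<.06)&(z>.03);q=P[m]
for x in(.43,.44,.45,.46,.47,.48):
    k=q[abs(q[:,0]-x)<.005]
    if len(k): print(x,k[:,1].min().round(3),k[:,1].max().round(3),k[:,2].max().round(3))
hm=(z>.08)&(np.hypot(P[...,0]-.423,P[...,1]+.23)<.05);rep('jar',P,comp(hm,P,(.423,-.23)))
to_tool((.4234,-.2285,.22),210)
E
```

```text
[-17.3  24.9  32.1  97.2   0.  -17.4]
0.43 -0.194 -0.141 0.658
0.44 -0.196 -0.141 0.661
0.45 -0.2 -0.141 0.662
0.46 -0.204 -0.141 0.662
0.47 -0.205 -0.141 0.665
0.48 -0.206 -0.141 0.666
jar 107 c [ 434.2 -188.4] size [12.7 58.3] ang 72.5 z 0.6295
move [232.2 -23.7   8.6] twist -0.523 pos [ 0.6556 -0.2048  0.2286] [ 1.8e+02 -1.0e-01 -1.8e+02] t 15.47
```

Call:
{"fn": "apply_moves", "kwargs": {"motion": [{"jaw": 1,"xyz": [60,-6,0],"twist": 0},{"jaw": 1,"xyz": [120,-12,0],"twist": -0.17},{"jaw": 1,"xyz": [180,-18,0],"twist": -0.34},{"jaw": 1,"xyz": [225,-23,0],"twist": -0.52},{"jaw": 1,"xyz": [232,-24,8],"twist": -0.52}]}}

```text
time: 16.1
ee_pos: [0.4216, -0.229, 0.2219]
tcp_rot: [-180.0, -0.0, -150.2]
wrist_force: [0.2, -0.4, -0.1]
opening: 0.0851
grasp_force: 0.0
```

```bash
python3 - <<'E'
from h import *
camera('wrist');im,d,P=cloud('wrist');z=P[...,2];save(im,'w5.png')
hm=(z>.078)&(z<.095)&(np.hypot(P[...,0]-.423,P[...,1]+.23)<.05);rep('jar',P,comp(hm,P,(.423,-.23)))
m=(P[...,0]>.43)&(P[...,0]<.5)&(P[...,1]>-.24)&(P[...,1]<-.16)&(z>.03)&(z<.075)
print('bow minx',np.nanmin(P[m],0),np.nanmax(P[m],0))
to_tool((.4234,-.2285,.048),210)
E
```

```text
jar 2483 c [ 423.3 -232.6] size [50.3 50.7] ang 79.4 z 0.0854
bow minx [ 0.44795563 -0.23999407  0.03000231] [ 0.49998796 -0.16054093  0.06718548]
move [-5.000e-01  1.000e-01  1.727e+02] twist -0.006 pos [ 0.423  -0.2288  0.2207] [ 179.9   -0.  -150.4] t 16.2
```

View pics/w5.png

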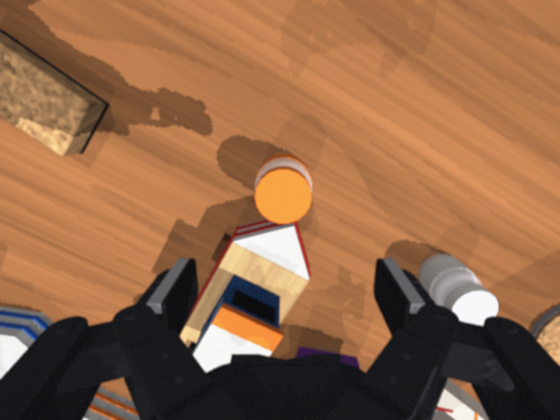

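The wrist view shows the jar cap at (283,195), just ahead of the bow. The finger sides are free, so I'll descend and grip gently.

Call:
{"fn": "apply_moves", "kwargs": {"motion": [{"jaw": 1,"xyz": [1,-2,50],"twist": 0},{"jaw": 1,"xyz": [1,-2,100],"twist": 0},{"jaw": 1,"xyz": [1,-2,145],"twist": 0},{"jaw": 1,"xyz": [1,-2,168],"twist": 0},{"jaw": 1,"xyz": [1,-2,173],"twist": 0}]}}

```text
time: 16.82
ee_pos: [0.4237, -0.2302, 0.0468]
tcp_rot: [179.8, -0.1, -150.2]
wrist_force: [0.6, 0.9, 1.5]
opening: 0.0851
grasp_force: 0.0
```

Call:
{"fn": "apply_moves", "kwargs": {"motion": [{"jaw": 1,"xyz": [0,0,0],"twist": 0},{"jaw": -1,"xyz": [0,0,0],"twist": 0},{"jaw": -1,"xyz": [0,0,0],"twist": 0},{"jaw": -1,"xyz": [0,0,0],"twist": 0},{"jaw": -1,"xyz": [0,0,0],"twist": 0}], "grip_force": 35}}

```text
time: 17.45
ee_pos: [0.4246, -0.2313, 0.0507]
tcp_rot: [-179.9, 0.1, -150.2]
wrist_force: [-1.1, 2.2, 5.9]
opening: 0.0567
grasp_force: 37.0
```

Call:
{"fn": "apply_moves", "kwargs": {"motion": [{"jaw": -1,"xyz": [0,0,-15],"twist": 0},{"jaw": -1,"xyz": [0,0,-45],"twist": 0},{"jaw": -1,"xyz": [0,0,-85],"twist": 0},{"jaw": -1,"xyz": [0,0,-115],"twist": 0},{"jaw": -1,"xyz": [0,0,-125],"twist": 0}]}}

```text
time: 18.08
ee_pos: [0.4245, -0.2315, 0.1767]
tcp_rot: [-179.8, 0.1, -150.2]
wrist_force: [-0.3, -0.8, -3.8]
opening: 0.0559
grasp_force: 39.1
```

```bash
python3 - <<'E'
from h import *
camera('wrist');o=sensors.get_obs();im,d,P=cloud('wrist');z=P[...,2];e=o['ee_pos']
hsv=cv2.cvtColor(im,cv2.COLOR_RGB2HSV)
m=(hsv[...,1]>150)&(hsv[...,0]<22)&(z>e[2]+.02)&(z<e[2]+.05);rep('cap',P,m)
to_tool((.4218,.229,.18),210)
E
```

```text
cap 12762 c [ 421.8 -241.5] size [41.2 69.4] ang 29.0 z 0.2112
move [-226.6  400.6   -4.9] twist -0.004 pos [ 0.4242 -0.2313  0.1751] [-179.9    0.  -150.2] t 18.18
```

Call:
{"fn": "apply_moves", "kwargs": {"motion": [{"jaw": -1,"xyz": [-10,18,0],"twist": 0},{"jaw": -1,"xyz": [-31,55,0],"twist": 0},{"jaw": -1,"xyz": [-57,101,0],"twist": 0},{"jaw": -1,"xyz": [-83,147,0],"twist": 0},{"jaw": -1,"xyz": [-109,193,0],"twist": 0}]}}

```text
time: 18.8
ee_pos: [0.4217, -0.0079, 0.1728]
tcp_rot: [179.9, -0.1, -150.2]
wrist_force: [1.4, 0.0, -4.4]
opening: 0.0565
grasp_force: 39.1
```

Call:
{"fn": "apply_moves", "kwargs": {"motion": [{"jaw": -1,"xyz": [-26,46,0],"twist": 0},{"jaw": -1,"xyz": [-52,92,0],"twist": 0},{"jaw": -1,"xyz": [-78,138,0],"twist": 0},{"jaw": -1,"xyz": [-100,177,0],"twist": 0},{"jaw": -1,"xyz": [-114,202,0],"twist": 0}]}}

```text
time: 19.42
ee_pos: [0.4202, 0.2242, 0.1725]
tcp_rot: [180.0, -0.1, -150.1]
wrist_force: [-0.1, 0.4, -3.8]
opening: 0.0562
grasp_force: 39.1
```

```bash
python3 - <<'E'
from h import *
camera('wrist');o=sensors.get_obs();im,d,P=cloud('wrist');z=P[...,2]
m=(z>.007)&(z<.018)&(np.hypot(P[...,0]-.422,P[...,1]-.229)<.08);q=P[m];print('tray extent',q.min(0),q.max(0),m.sum())
to_tool((.4218,.229,.064),210)
E
```

```text
tray extent [0.36230794 0.16662372 0.00701155] [0.47722149 0.28791506 0.01496799] 7558
move [ -3.6   3.1 108.3] twist -0.0 pos [0.4203 0.2245 0.1723] [ 1.8e+02 -1.0e-01 -1.5e+02] t 19.52
```

Call:
{"fn": "apply_moves", "kwargs": {"motion": [{"jaw": -1,"xyz": [-3,3,20],"twist": 0},{"jaw": -1,"xyz": [-3,3,50],"twist": 0},{"jaw": -1,"xyz": [-3,3,78],"twist": 0},{"jaw": -1,"xyz": [-3,3,94],"twist": 0},{"jaw": -1,"xyz": [-3,3,98],"twist": 0}]}}

```text
time: 20.15
ee_pos: [0.4216, 0.2259, 0.0751]
tcp_rot: [-180.0, -0.1, -150.2]
wrist_force: [0.1, 0.2, -3.1]
opening: 0.0566
grasp_force: 39.2
```

Call:
{"fn": "apply_moves", "kwargs": {"motion": [{"jaw": -1,"xyz": [0,0,3],"twist": 0},{"jaw": -1,"xyz": [0,0,6],"twist": 0},{"jaw": -1,"xyz": [0,0,9],"twist": 0},{"jaw": -1,"xyz": [0,0,11],"twist": 0},{"jaw": -1,"xyz": [0,0,11],"twist": 0}]}}

```text
time: 20.78
ee_pos: [0.4222, 0.2266, 0.0652]
tcp_rot: [180.0, -0.0, -150.2]
wrist_force: [-0.0, 0.8, -3.7]
opening: 0.0566
grasp_force: 39.2
```

Call:
{"fn": "apply_moves", "kwargs": {"motion": [{"jaw": -1,"xyz": [0,0,1],"twist": 0},{"jaw": -1,"xyz": [0,0,2],"twist": 0},{"jaw": -1,"xyz": [0,0,2.5],"twist": 0},{"jaw": -1,"xyz": [0,0,2.5],"twist": 0}]}}

```text
time: 21.28
ee_pos: [0.4222, 0.2266, 0.0628]
tcp_rot: [-180.0, -0.0, -150.2]
wrist_force: [-0.5, -0.1, -3.8]
opening: 0.0564
grasp_force: 39.2
```

Call:
{"fn": "apply_moves", "kwargs": {"motion": [{"jaw": -1,"xyz": [0,0,1],"twist": 0},{"jaw": -1,"xyz": [0,0,1.5],"twist": 0},{"jaw": -1,"xyz": [0,0,2],"twist": 0},{"jaw": -1,"xyz": [0,0,2],"twist": 0}]}}

```text
time: 21.78
ee_pos: [0.4224, 0.2267, 0.0627]
tcp_rot: [-180.0, 0.1, -150.2]
wrist_force: [-6.7, -4.0, 14.8]
opening: 0.0567
grasp_force: 40.8
```

Contact. I'll back off 1 mm, then release and rise.

Call:
{"fn": "apply_moves", "kwargs": {"motion": [{"jaw": -1,"xyz": [0,0,-1.5],"twist": 0},{"jaw": -0.2,"xyz": [0,0,-1.5],"twist": 0},{"jaw": 1,"xyz": [0,0,-1.5],"twist": 0},{"jaw": 1,"xyz": [0,0,-1.5],"twist": 0},{"jaw": 1,"xyz": [0,0,-1.5],"twist": 0}]}}

```text
time: 22.4
ee_pos: [0.4222, 0.2266, 0.0622]
tcp_rot: [180.0, 0.0, -150.2]
wrist_force: [0.3, 0.8, -0.2]
opening: 0.0851
grasp_force: 0.0
```

Call:
{"fn": "apply_moves", "kwargs": {"motion": [{"jaw": 1,"xyz": [0,0,0],"twist": 0},{"jaw": 1,"xyz": [0,0,-20],"twist": 0},{"jaw": 1,"xyz": [0,0,-60],"twist": 0},{"jaw": 1,"xyz": [0,0,-110],"twist": 0},{"jaw": 1,"xyz": [0,0,-150],"twist": 0}]}}

```text
time: 23.02
ee_pos: [0.4223, 0.2266, 0.2143]
tcp_rot: [-180.0, 0.1, -150.2]
wrist_force: [-0.0, 0.0, -0.4]
opening: 0.0852
grasp_force: 0.0
```

Call:
{"fn": "apply_moves", "kwargs": {"motion": [{"jaw": 1,"xyz": [0,0,-20],"twist": 0},{"jaw": 1,"xyz": [0,0,-20],"twist": 0},{"jaw": 1,"xyz": [0,0,-20],"twist": 0},{"jaw": 1,"xyz": [0,0,-20],"twist": 0}]}}

```text
time: 23.52
ee_pos: [0.4219, 0.2264, 0.231]
tcp_rot: [180.0, -0.1, -150.2]
wrist_force: [0.2, -0.3, -0.4]
opening: 0.0852
grasp_force: 0.0
```

```bash
python3 - <<'E'
from h import *
im,d,P=cloud('wrist');z=P[...,2]
rep('jar',P,comp((z>.09)&(z<.105)&(np.hypot(P[...,0]-.422,P[...,1]-.228)<.06),P,(.422,.228)))
im,d,P=cloud('top');z=P[...,2];save(im,'top1.png',1.4)
for n,xy,a,b,r in(('roof',(.565,-.206),.12,.134,.06),('funnel',(.656,-.206),.14,.152,.04),('white',(.433,.002),.075,.085,.04)):
    rep(n,P,comp((z>a)&(z<b)&(np.hypot(P[...,0]-xy[0],P[...,1]-xy[1])<r),P,xy))
print(sensors.get_obs()['time'])
E
```

```text
jar 2507 c [421.4 224.4] size [50.5 50.6] ang 21.0 z 0.0975
roof 561 c [ 564.4 -204.8] size [82.4 59.9] ang 0.1 z 0.1273
funnel 167 c [ 656.1 -204.9] size [41.1 42.5] ang 63.0 z 0.1458
white 177 c [432.8   0.7] size [44.6 46. ] ang 67.5 z 0.0808
23.625
```

View pics/top1.png

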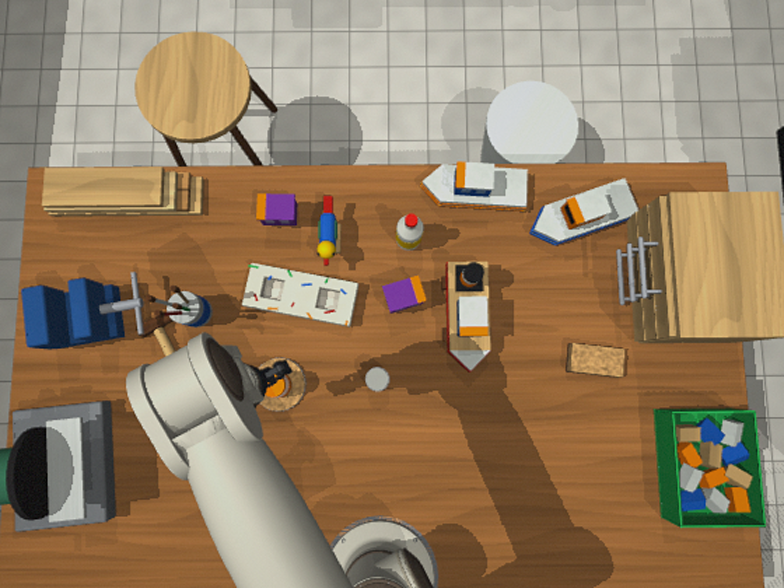

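The top view shows the cabin at (473,316) with its visor towards the bow, the funnel at (470,277), the jar on the tray at (278,384) and the bystanders unmoved.

```bash
python3 -c "
from workcell import bot
print(bot.job_done())"
```

```text
the job is handed in; nothing more can be done
None
```

The cabin and funnel are plugged home in the deck, the orange jar stands upright on the cork tray, and the job was handed in at about 24 s; no verdict came back, but the last camera measurements were within the limits.

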